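# Take the play out of a loose spice rack

### The job

The spice rack is loose in its grey counter clamp. Ease it along the ledge towards the fridge until it comes up against the clamp's stop, then the other way until it stops again, always gently, so that you know its free play; then set it in the middle of that play and press the clamp's black lock pin fully home. Nothing on the rack, the ledge or the counter may be tipped, knocked about or left displaced by you, beyond riding along with the rack.

Things in the scene. Friction and masses are not known exactly. Their poses are not given: they have to be found in the camera images.
- ledge: Raised wooden ledge fixed on the counter: 290 mm deep (x), 620 mm long (y), top 85 mm above the counter. Origin on the counter; its x axis points away from the robot, square to the front edge (at x = -130 mm), its y axis runs along the ledge towards the fridge (which stands to the robot's left), z up. Placed and turned differently each time.
- clamp: Grey clamp fixed on the ledge's front edge, cover 90 x 92 mm, 26 mm high. Origin on the ledge's top right under the lock pin's axis; axes as the ledge's. A flat steel tongue under the rack runs into its closed channel and can slide along y between two inner stops, equally far either side of the pin. The tongue's 12 mm hole lines up with the pin when the tongue is midway.
- rack: Two-tier chrome wire rack, 180 mm deep (x), 290 mm long (y), 200 mm high, four upright 12 mm posts. Origin on the ledge's top under its centre; axes as the ledge's. While the pin is up it slides only along y, with about 3 N of friction and 20 to 35 mm of free play in all, then meets a firm stop; push there with about 10 N at most. What stands on it rides along if it is moved slowly.
- stop_fridge: Hidden inner stop of the clamp on the fridge side (+y), a steel block under the cover; origin at its middle. The rack's tongue, also out of sight, meets it when the rack is pushed towards the fridge. The tongue is bolted up to 12 mm off the rack's own centre, either way, so that only feeling both stops tells where midway is.
- stop_far: Hidden inner stop of the clamp on the side away from the fridge (-y), likewise.
- post_fridge (a point): Point on the axis of the rack's front post nearer the fridge, 20 mm below the post's top: a good place to grip across the post (12 mm diameter), closing along the ledge's y axis. The upper tier's front wire is 30 mm below this point; nothing else is within 35 mm of the post there.
- post_far (a point): The same point on the rack's other front post, away from the fridge.
- pin_top (a point): Centre of the top face of the lock pin's black mushroom head (24 mm diameter, 12 mm high) on the clamp; 60 mm above the ledge's top when the pin is up and 14 mm lower when it is home. The pin's axis is 75 mm in front of the rack's front posts.
- pin (a joint): How far the lock pin is pressed in: 0 up, 0.014 m fully home with its head down on the collar. It moves straight down against about 3 N of friction and stays where it is left. If the rack is not within about 3 mm of midway, the round-nosed 8 mm pin lands on the tongue after 4 mm and goes no further; do not force it (stay below 15 N), set the rack right instead.
- mug: Blue ceramic mug, 72 mm wide, 85 mm high, on the upper tier. Origin at the middle of its underside.
- spice_box: Square plastic spice organizer with a red flip-top cap, 70 x 70 x 83 mm, on the upper tier. Origin at the middle of its underside.
- dabba: Round steel masala dabba, 148 mm wide, 64 mm high, on the lower tier. Origin at the middle of its underside.
- jar: Small amber spice jar, 56 mm wide, 75 mm high, on the ledge beyond the rack's end away from the fridge. Origin at the middle of its underside.
- shaker: Small steel shaker, 40 mm wide, 68 mm high, on the ledge beyond the rack's fridge-side end. Origin at the middle of its underside.
- tong: Bamboo mini tong, 125 mm long, lying on the counter. Origin at the middle of its underside.
- katori: Small steel bowl, 90 mm wide, 38 mm high, on the counter. Origin at the middle of its underside.

How it is judged:
By the outcome, as a careful person would: the job done as asked, in the order asked, and still so for the second after the job is handed in, with the robot touching nothing.
It also fails if it takes over 58 s, if anything falls off the work surface, if the arm or the gripper's body presses on something with over 40 N, if the wrist force passes 120 N, or if a joint passes its speed limit or range.

### The arm

A 7-joint arm with a two-finger parallel gripper is mounted at the origin on the work surface. World frame = base frame: x ahead of the robot, y to its left, z up, the work surface at z = 0. Lengths are in m, angles in degrees, forces in N, time in s.
With the tool pointing down it reaches from about 0.35 to 0.775 m from the base axis. Payload 3.1 kg.
Tool frame: the origin (TCP) lies on the centre line of the jaws, within the pads' length; the fingertips stand 17 mm ahead of it and the grasp point (between the pads) lies 2 mm behind it (robot.tip_reach is the distance from the TCP to the fingertips, in m); z points along the fingers, y is the line along which they close (so a half turn about z gives the same grasp; the last joint's range is limited). The gripper opens to 85 mm and grips with 20 to 120 N. Pads are 22 mm wide; open, the fingers measure 114 mm over their backs; the gripper's body (76 mm by 85 mm) begins 54 mm behind the grasp point. The pads swing forward as they close: fully open they stand 13 mm farther back than shut.
Start: joints at [-75.957, 17.813, 0.802, 86.603, -0.252, 75.585, -1.558], TCP at [0.156, 0.528, 0.215] pointing down, gripper open.
Joint ranges: [-154.91, 154.91], [-16.99, 109.72], [-72.82, 74.43], [7.12, 147.25], [-82.49, 262.49], [11.32, 116.49], [-174.64, 174.64]. Speed limits (degrees/s): [159.86, 159.86, 180, 180, 180, 180, 180].

### API

Orientations are given as [roll, pitch, yaw] about the fixed x, y, z axes, in that order (R = Rz(yaw) Ry(pitch) Rx(roll)).
In Python, from station import robot, fingers, vision, workorder, recognise gives the robot as it stands. Calls block until the motion is done:
- robot.move_to(position, orientation): joint-space move of the TCP to a pose.
- robot.line_to(position, orientation=None, velocity=0.15, f_stop=None): straight line of the TCP; orientation=None keeps the orientation; velocity is the mean speed in m/s. With f_stop (N) it stops when the force on the tool has changed by that much, and returns True; else False.
- robot.move_j(angles): joint-space move.
- fingers.gripper_to(opening, force=None): opening from 0.0 (shut) to 1.0 (fully open); force is the grip in N (None keeps the last); returns when the fingers have stopped.
- robot.pause(seconds).
- robot.inverse_kinematics(position, orientation): joint angles nearest the present ones, or None.
- vision.grab_frame(name): name is "scene" or "top"; returns the picture (480x640x3 uint8, red, green, blue); there is no depth.
- vision.calibration(name): a dict with "mtx" (3x3 intrinsics, pixels), "extrinsics" (4x4, takes a point from world to camera coordinates). Camera axes: x right, y up, looking along -z (the intrinsics and any distortion apply to the point x, -y, -z); pixel columns grow to the right and rows downward; lengths in m; the calibration is good to about 2 mm. A picture is of the moment at which its call begins. calibration takes no time and is no camera call.
A pose or a line that the arm cannot do raises robot.PlanningError and nothing moves.
- workorder.close_job(): hands the job in; it is judged then, once.
Trained networks look in the newest picture that a camera, given by its name, has taken for a name from the list of things; names that differ only in an ending like _2 or _b are one class to them, and where a whole thing is asked for, a point or a joint stands for the part that bears it (a point fixed in the world has none). Each returns a list of dicts, best first, with "p" (0 to 1); they miss things now and then, are a little off and sometimes report something else, mostly with a low value. They report only what shows in the picture. A call takes as long as a camera call.
- recognise(label, camera): "rect" ([centre column, centre row, width, height] in pixels, round what is visible of it).
Readings, each from a call of its own:
- robot.current_time_s(): time.
- robot.current_joint_positions(): joint angles.
- robot.current_dq(): joint speeds.
- robot.current_joint_torque(): joint torques, N m.
- robot.current_tool_pos(): TCP position.
- robot.current_eef_rot(): TCP orientation.
- robot.current_contact_force(): force on the tool from outside, world axes, zero at the start.
- robot.current_torque(): the same for the moment, N m.
- robot.current_finger_gap(): opening from 0.0 (shut) to 1.0 (fully open).
- robot.current_gripper_force(): force on a finger pad.
Only numpy, scipy, OpenCV 4.12 (cv2) and the standard library are available. Lean on these libraries where they do the work, as an engineer would, in place of code of your own. Each camera call takes 0.05 s, during which the arm holds its last target. There are 200 camera calls.

## Working session

There is one attempt and no reset: what is moved stays moved. The work goes in short steps, each a Python script; the robot and the scene stay as the last script left them, time stands still between calls to the robot, and variables do not carry over. Pictures are saved under pics/ and viewed, at most 10 in all, crops included, and the job is handed in when it is done.

```bash
ls; mkdir -p pics; python3 - <<'E'
from station import robot, fingers, vision, workorder, recognise
import cv2,numpy as np
for c in ("scene","top"):
    im=vision.grab_frame(c); cv2.imwrite(f"pics/{c}0.png",im[:,:,::-1])
    k=vision.calibration(c); print(c,{a:np.round(b,4).tolist() if not isinstance(b,str) else b for a,b in k.items()})
    for l in ("ledge","clamp","rack","post_fridge","post_far","pin_top","pin","mug","spice_box","jar","shaker"):
        print(l,[(np.round(d["rect"]).tolist(),round(d["p"],2)) for d in recognise(l,c)[:2]])
print(robot.current_time_s(),robot.current_eef_rot(),robot.current_tool_pos())
E
```

```text
pics
scene {'mtx': [[459.2155, 0.0, 320.4801], [0.0, 459.2155, 241.097], [0.0, 0.0, 1.0]], 'extrinsics': [[-0.3076, 0.9515, -0.0058, 0.135], [-0.7452, -0.2371, 0.6233, 0.3004], [0.5917, 0.196, 0.7819, -1.5426], [0.0, 0.0, 0.0, 1.0]]}
ledge [([273.0, 308.0, 288.0, 190.0], 0.71)]
clamp [([293.0, 253.0, 45.0, 28.0], 0.52)]
rack [([265.0, 288.0, 164.0, 149.0], 0.97)]
post_fridge [([265.0, 289.0, 169.0, 147.0], 0.91)]
post_far [([266.0, 288.0, 165.0, 143.0], 0.55)]
pin_top [([295.0, 244.0, 5.0, 5.0], 0.47)]
pin [([257.0, 204.0, 32.0, 23.0], 0.47), ([293.0, 243.0, 8.0, 1.0], 0.41)]
mug [([291.0, 273.0, 51.0, 50.0], 0.82)]
spice_box [([237.0, 264.0, 47.0, 49.0], 0.86), ([293.0, 244.0, 3.0, 3.0], 0.18)]
jar [([170.0, 292.0, 32.0, 35.0], 0.8)]
shaker [([384.0, 350.0, 20.0, 31.0], 0.87), ([274.0, 300.0, 67.0, 70.0], 0.26)]
top {'mtx': [[446.2437, 0.0, 310.9036], [0.0, 446.2437, 246.499], [0.0, 0.0, 1.0]], 'extrinsics': [[0.0258, -0.9997, -0.0007, 0.0275], [0.9837, 0.0252, 0.1778, -0.5684], [-0.1777, -0.0053, 0.9841, -1.2113], [0.0, 0.0, 0.0, 1.0]]}
ledge [([338.0, 204.0, 225.0, 135.0], 0.71), ([315.0, 176.0, 27.0, 44.0], 0.7)]
clamp [([341.0, 247.0, 34.0, 48.0], 0.71), ([336.0, 192.0, 51.0, 60.0], 0.59)]
rack [([342.0, 186.0, 126.0, 96.0], 0.64)]
post_fridge [([341.0, 187.0, 129.0, 100.0], 0.91)]
post_far [([344.0, 187.0, 128.0, 95.0], 0.76)]
pin_top [([340.0, 251.0, 10.0, 8.0], 0.63)]
pin [([341.0, 246.0, 35.0, 50.0], 0.69), ([342.0, 250.0, 7.0, 11.0], 0.64)]
mug [([316.0, 176.0, 28.0, 46.0], 0.65), ([343.0, 187.0, 128.0, 100.0], 0.18)]
spice_box [([242.0, 184.0, 18.0, 18.0], 0.7), ([364.0, 175.0, 35.0, 39.0], 0.55)]
jar [([424.0, 179.0, 28.0, 29.0], 0.62)]
shaker [([241.0, 184.0, 20.0, 19.0], 0.48)]
1.2 [1.79997318e+02 2.85710661e-03 1.63573943e+02] [0.1555492  0.52755829 0.21482165]
```

```bash
python3 - <<'E'
import cv2
a=cv2.imread("pics/top0.png")[110:310,200:470]; cv2.imwrite("pics/topc.png",cv2.resize(a,(800,592),interpolation=cv2.INTER_CUBIC))
a=cv2.imread("pics/scene0.png")[180:400,130:420]; cv2.imwrite("pics/scenec.png",cv2.resize(a,(780,592),interpolation=cv2.INTER_CUBIC))
E
```

```text
(no output)
```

View pics/topc.png

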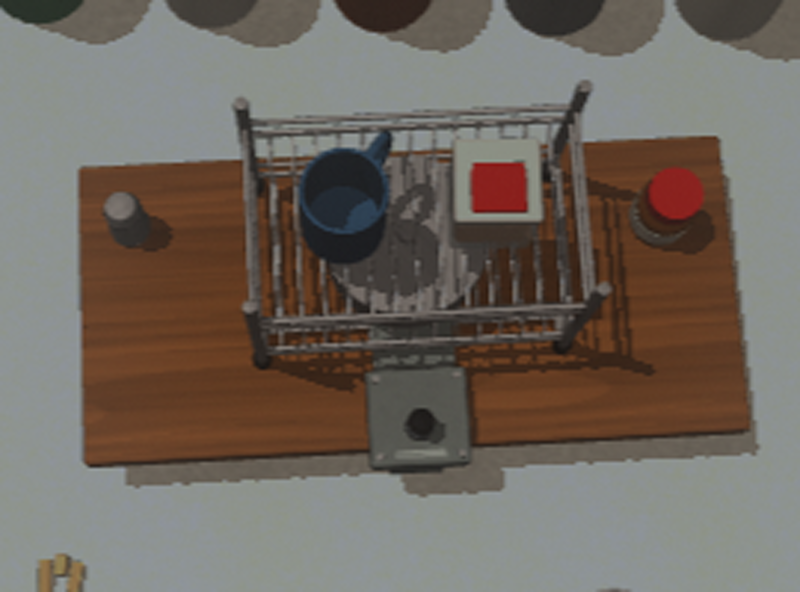

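View pics/scenec.png

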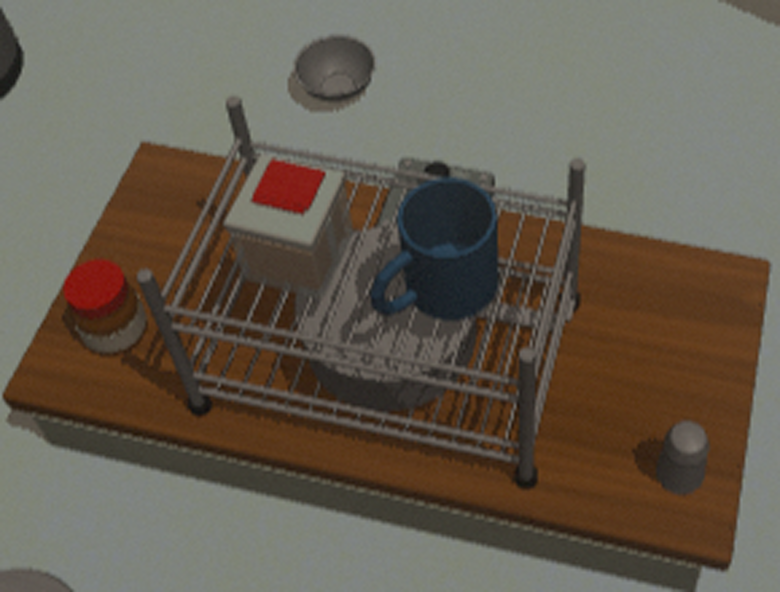

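The top crop shows the front posts' tops at about (250,308) on the fridge side and (602,290) on the far side, and the pin head at (421,420). In the scene crop the same tops are at (577,165) and (235,103), and the ledge corners are clear in both. Next I triangulate.

```bash
cat > geo.py <<'E'
import numpy as np
from scipy.optimize import least_squares
from station import vision
K={c:vision.calibration(c) for c in("scene","top")}
def proj(c,P):
    k=K[c]; p=np.asarray(k["extrinsics"])@np.r_[P,1]; m=np.asarray(k["mtx"])
    q=m@np.array([p[0],-p[1],-p[2]]); return q[:2]/q[2]
def tri(px,z=None):   # px: {camera: pixel}
    g=lambda v: np.r_[v[:2],z] if z is not None else v
    s=least_squares(lambda v: np.concatenate([proj(c,g(v))-u for c,u in px.items()]),[.5,.1,.2] if z is None else [.5,.1])
    return g(s.x), np.sqrt((s.fun**2).mean())
T=lambda u,v:np.array([200+u*270/800,110+v*200/592])
S=lambda u,v:np.array([130+u*290/780,180+v*220/592])
E
python3 - <<'E'
from geo import *
np.set_printoptions(precision=4,suppress=True)
L={n:tri({"top":T(*p)},.085)[0] for n,p in dict(FL=(85,465),FR=(750,430),BL=(80,168),BR=(718,137)).items()}
for n in L: print(n,L[n])
d=L["FL"]-L["FR"];e=L["BL"]-L["BR"]
print(np.linalg.norm(d),np.linalg.norm(e),[np.degrees(np.arctan2(-v[0],v[1])) for v in(d,e)])
for n,t,s in(("pf",(250,308),(577,165)),("pr",(602,290),(235,103)),("bf",(241,104),(528,356)),("br",(585,88),(147,275)),("shaker",(120,204),(690,430))):
    print(n,*tri({"top":T(*t),"scene":S(*s)}), tri({"top":T(*t)},.285)[0],tri({"scene":S(*s)},.285)[0])
print("pin",tri({"top":T(421,417)},.145)[0],tri({"top":np.array([340,251])},.145)[0])
E
```

```text
FL [0.4986 0.2647 0.085 ]
FR [ 0.547  -0.3484  0.085 ]
BL [0.7856 0.2863 0.085 ]
BR [ 0.8326 -0.3264  0.085 ]
0.6149934146134864 0.6145289287587394 [np.float64(4.515674531520847), np.float64(4.389819907934913)]
pf [0.6021 0.1059 0.2774] 0.26560341641054586 [0.6004 0.1045 0.285 ] [0.6078 0.108  0.285 ]
pr [ 0.6239 -0.1728  0.2773] 0.20566374665023027 [ 0.622  -0.1719  0.285 ] [ 0.6296 -0.1679  0.285 ]
bf [0.7728 0.12   0.2775] 0.39218949375109446 [0.77   0.1179 0.285 ] [0.7767 0.1221 0.285 ]
br [ 0.7933 -0.1602  0.2783] 0.310572877359623 [ 0.7908 -0.16    0.285 ] [ 0.7967 -0.1558  0.285 ]
shaker [0.7277 0.2363 0.1513] 0.4580992005188263 [0.6831 0.2111 0.285 ] [0.7968 0.2386 0.285 ]
pin [ 0.541  -0.0401  0.145 ] [ 0.5406 -0.0347  0.145 ]
```

```bash
cat > h.py <<'E'
import numpy as np
from station import robot, fingers, vision, workorder, recognise
np.set_printoptions(precision=4,suppress=True)
YAW=4.45; c,s=np.cos(np.radians(YAW)),np.sin(np.radians(YAW))
EX=np.array([c,s,0]); EY=np.array([-s,c,0]); ORI=[180,0,YAW+180-360]
POST=np.array([.604,.1055,.265])
def st(tag=""):
    p=robot.current_tool_pos(); f=np.array(robot.current_contact_force())
    print(tag,"t%.2f"%robot.current_time_s(),"p",np.array(p),"s=%.4f"%(EY@p),"F ledge",np.array([EX@f,EY@f,f[2]]),"gap %.3f"%robot.current_finger_gap(),"gf %.1f"%robot.current_gripper_force())
E
python3 - <<'E'
from h import *
fingers.gripper_to(0.45,20)
robot.move_to([.45,.22,.40],ORI); st()
robot.move_to(POST+[0,0,.08],ORI); st()
print(robot.line_to(POST,velocity=.06,f_stop=5)); st("down")
fingers.gripper_to(0.25); st("g.25")
E
```

```text
t3.42 p [0.4493 0.2213 0.3994] s=0.1858 F ledge [ 1.0155  0.9129 -0.6034] gap 0.449 gf 0.0
 t4.24 p [0.6034 0.1078 0.3453] s=0.0607 F ledge [-0.6192  1.3529  0.253 ] gap 0.450 gf 0.0
False
down t5.72 p [0.6043 0.1055 0.2655] s=0.0583 F ledge [-0.3924 -0.1119 -0.175 ] gap 0.452 gf 0.0
g.25 t6.03 p [0.6041 0.1055 0.2651] s=0.0583 F ledge [ 0.1059  0.2303 -0.3247] gap 0.244 gf 0.0
```

```bash
python3 - <<'E'
from h import *
import cv2
a=vision.grab_frame("scene")[160:310,250:410,::-1]; b=vision.grab_frame("top")[150:300,200:360,::-1]
cv2.imwrite("pics/g1.png",cv2.resize(np.hstack([a,b]),(800,375),interpolation=cv2.INTER_CUBIC))
E
```

```text
(no output)
```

View pics/g1.png

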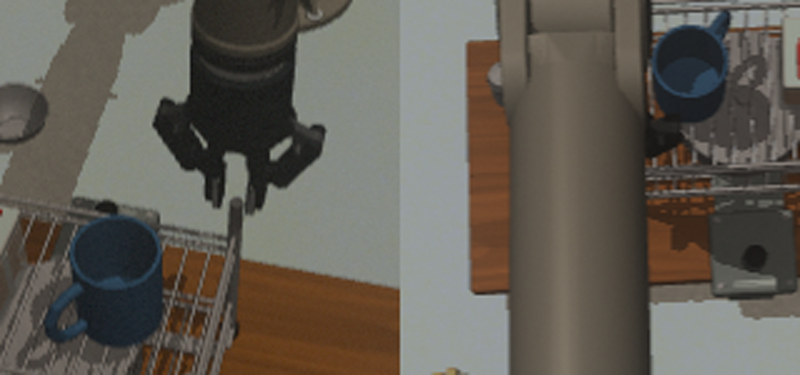

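The left half shows the post's top at (236,203) between the fingertips at about (215,205) and (252,210), and the mug stays clear of the gripper. Next I close on the post and feel for the stops.

```bash
python3 - <<'E'
from h import *
fingers.gripper_to(0.0,20); st("closed")
if robot.current_finger_gap()>0.08:
    robot.pause(.3); st("settled")
    p0=np.array(robot.current_tool_pos())
    print(robot.line_to(p0+.003*EY,velocity=.008)); st("+3")
E
```

```text
closed t6.39 p [0.604  0.1063 0.2651] s=0.0591 F ledge [0.2443 1.6512 0.6108] gap 0.115 gf 19.5
settled t6.69 p [0.604  0.1062 0.2651] s=0.0591 F ledge [0.913  1.9802 1.2796] gap 0.114 gf 19.5
False
+3 t7.31 p [0.6039 0.1075 0.2651] s=0.0603 F ledge [-0.2392 -4.0091  1.6533] gap 0.109 gf 19.6
```

```bash
python3 - <<'E'
from h import *
base=np.array([.6040,.1055,.265]); go=lambda s,**k: robot.line_to(base+(s-EY@base)*EY,**k)
s0=EY@np.array(robot.current_tool_pos())
print(go(s0+.038,velocity=.009,f_stop=5)); st("stop?")
robot.pause(.2); st("hold")
E
```

```text
True
stop? t8.81 p [0.6033 0.1137 0.265 ] s=0.0665 F ledge [ 0.3789 -0.1441  3.5224] gap 0.112 gf 19.8
hold t9.01 p [0.6034 0.1135 0.265 ] s=0.0664 F ledge [-0.0633  2.7037  4.6363] gap 0.109 gf 20.0
```

```bash
cat >> h.py <<'E'
BASE=np.array([.6040,.1055,.265])
def go(s,**k): return robot.line_to(BASE+(s-EY@BASE)*EY,**k)
def fy(): return EY@np.array(robot.current_contact_force())
def feel(s,sgn,lim=8,n=30,step=.0015):
    """step the setpoint along the ledge until the push reaches lim; log setpoint, position, force"""
    for i in range(n):
        s+=sgn*step; go(s,velocity=.012)
        f=np.mean([fy() for _ in range(3)]); a=EY@np.array(robot.current_tool_pos())
        print("%.4f %.4f %.1f fz %.1f t%.2f"%(s,a,f,robot.current_contact_force()[2],robot.current_time_s()))
        if -sgn*f>lim: break
    return s
E
python3 - <<'E'
from h import *
feel(.0664,1,8,n=12)
E
```

```text
0.0679 0.0664 -2.2 fz 4.4 t9.53
0.0694 0.0666 -4.9 fz 3.8 t9.80
0.0709 0.0667 -6.4 fz 3.7 t10.07
0.0724 0.0667 -7.7 fz 3.9 t10.35
0.0739 0.0667 -9.6 fz 4.4 t10.62
```

```bash
python3 - <<'E'
from h import *
go(.0667,velocity=.02); st("released")
feel(.0667,-1,8,n=36)
E
```

```text
released t11.13 p [0.6033 0.1137 0.265 ] s=0.0666 F ledge [-0.1712 -2.44    4.4195] gap 0.112 gf 20.0
0.0652 0.0666 -1.1 fz 3.6 t11.41
0.0637 0.0663 3.2 fz 4.5 t11.68
0.0622 0.0624 3.5 fz 4.2 t11.96
0.0607 0.0602 2.6 fz 4.7 t12.23
0.0592 0.0588 2.6 fz 4.6 t12.51
0.0577 0.0574 2.9 fz 5.6 t12.78
0.0562 0.0559 2.9 fz 4.5 t13.06
0.0547 0.0544 1.7 fz 3.8 t13.33
0.0532 0.0529 2.2 fz 4.3 t13.61
0.0517 0.0514 3.1 fz 5.3 t13.88
0.0502 0.0500 1.7 fz 5.2 t14.16
0.0487 0.0485 2.9 fz 5.1 t14.43
0.0472 0.0470 2.5 fz 3.6 t14.71
0.0457 0.0455 2.1 fz 5.6 t14.98
0.0442 0.0440 2.9 fz 3.6 t15.26
0.0427 0.0425 2.7 fz 5.1 t15.53
0.0412 0.0410 2.3 fz 4.8 t15.81
0.0397 0.0395 2.0 fz 4.7 t16.08
0.0382 0.0383 2.7 fz 4.6 t16.36
0.0367 0.0383 6.6 fz 6.1 t16.63
0.0352 0.0382 6.4 fz 5.8 t16.91
0.0337 0.0382 8.9 fz 5.9 t17.18
```

```bash
python3 - <<'E'
from h import *
M=.05245; s=M
go(.0382,velocity=.02)
go(M,velocity=.012); robot.pause(.3); st("mid")
for i in range(6):
    e=M-EY@np.array(robot.current_tool_pos())
    if abs(e)<.0004: break
    s+=e; go(s,velocity=.012); robot.pause(.3); st("fix %.4f"%s)
E
```

```text
mid t19.20 p [0.6044 0.1001 0.265 ] s=0.0529 F ledge [-0.6912 -1.7661  4.1188] gap 0.112 gf 20.1
fix 0.0520 t19.75 p [0.6044 0.1    0.265 ] s=0.0528 F ledge [-0.3131  1.4427  4.7102] gap 0.107 gf 20.1
```

```bash
python3 - <<'E'
from h import *
from geo import *
import cv2
fingers.gripper_to(.35); st("open")
robot.line_to(np.array(robot.current_tool_pos())+[0,0,.09],velocity=.08); st("up")
px={}
for c,(u,v) in (("top",(341,250)),("scene",(293,243))):
    g=cv2.cvtColor(cv2.imread(f"pics/{c}0.png"),cv2.COLOR_BGR2GRAY)[v-9:v+10,u-9:u+10]
    n,l,s_,ce=cv2.connectedComponentsWithStats((g<38).astype(np.uint8)); i=1+np.argmax(s_[1:,4])
    px[c]=ce[i]+[u-9,v-9]; print(c,px[c],s_[i])
    if c=="top": print(g)
print("two-view",*tri(px)); print("top@.143",tri({"top":px["top"]},.143)[0]); print("scene@.143",tri({"scene":px["scene"]},.143)[0])
E
```

```text
open t20.08 p [0.6041 0.0991 0.2641] s=0.0519 F ledge [-1.175  -0.7337 -0.808 ] gap 0.352 gf 0.0
up t21.35 p [0.6038 0.0992 0.3533] s=0.0520 F ledge [ 0.6648 -1.0898 -0.0703] gap 0.345 gf 0.0
top [341.7458 252.1864] [ 6  7  8  9 59]
[[85 85 85 84 84 84 83 84 84 85 83 84 84 84 85 83 84 85 86]
 [84 85 83 85 86 85 84 85 85 84 83 83 84 84 84 85 84 85 85]
 [84 83 83 83 84 85 84 85 85 83 83 83 84 84 84 84 85 85 86]
 [84 84 82 84 83 85 84 83 84 84 84 84 82 83 82 84 85 86 85]
 [85 86 85 85 84 83 84 84 84 83 83 84 84 83 84 84 85 85 86]
 [84 86 85 85 85 84 83 84 83 83 83 84 84 84 85 84 84 84 85]
 [85 85 85 85 84 83 84 83 83 84 85 86 85 85 86 85 85 84 84]
 [85 86 85 83 83 84 84 64 43 32 28 33 55 78 86 85 86 86 86]
 [86 86 83 83 83 84 66 36 28 29 29 29 29 53 77 85 84 86 86]
 [84 84 84 83 84 73 45 29 31 32 29 30 29 28 66 84 84 85 86]
 [83 83 83 84 84 62 33 31 32 31 31 30 30 30 39 70 85 85 86]
 [85 84 85 85 74 47 30 32 33 33 33 30 30 30 38 49 73 85 85]
 [85 85 84 86 65 42 31 32 34 32 32 31 30 29 38 49 53 53 72]
 [85 84 84 84 71 56 40 29 30 32 33 31 30 27 44 55 54 54 74]
 [85 85 85 85 66 52 43 32 30 29 29 29 29 33 47 54 55 55 75]
 [86 86 85 85 86 63 49 47 36 30 29 29 33 44 52 54 54 56 74]
 [85 85 85 86 86 75 51 46 53 44 38 39 43 52 55 55 55 54 74]
 [85 86 84 85 85 86 75 58 43 40 40 40 50 55 55 54 55 73 85]
 [86 85 86 85 87 85 86 85 85 85 85 85 85 68 55 56 75 86 86]]
scene [292.3846 242.5385] [ 4  7  9  4 26]
two-view [ 0.5382 -0.0393  0.1409] 0.05135254426961628
top@.143 [ 0.5379 -0.0394  0.143 ]
scene@.143 [ 0.5397 -0.0385  0.143 ]
```

```bash
python3 - <<'E'
from h import *
P=np.array([.538,-.039,0])
fingers.gripper_to(0.0)
robot.line_to(P+[0,0,.352],velocity=.15); robot.line_to(P+[0,0,.20],velocity=.1); st("above")
robot.line_to(P+[0,0,.172],velocity=.05,f_stop=5); robot.pause(.2); st("near")
z=robot.current_tool_pos()[2]
for i in range(30):
    z-=.0015; robot.line_to(P+[0,0,z],velocity=.012)
    f=np.mean([robot.current_contact_force()[2] for _ in range(3)]); a=robot.current_tool_pos()[2]
    print("%.4f %.4f %.1f t%.2f"%(z,a,f,robot.current_time_s()))
    if f>9: break
E
```

```text
above t24.57 p [ 0.5385 -0.0391  0.2007] s=-0.0808 F ledge [-0.4248  0.1641 -0.671 ] gap 0.001 gf 0.0
near t25.48 p [ 0.5383 -0.039   0.1724] s=-0.0807 F ledge [0.0104 0.3343 0.4655] gap 0.001 gf 0.0
0.1709 0.1709 -0.1 t25.73
0.1694 0.1693 0.6 t26.01
0.1679 0.1678 0.9 t26.28
0.1664 0.1663 0.4 t26.56
0.1649 0.1648 -0.7 t26.83
0.1634 0.1633 0.6 t27.11
0.1619 0.1618 -0.1 t27.38
0.1604 0.1603 -0.2 t27.66
0.1589 0.1588 0.2 t27.93
0.1574 0.1573 0.9 t28.21
0.1559 0.1557 -0.6 t28.48
0.1544 0.1543 -0.3 t28.76
0.1529 0.1528 -0.1 t29.03
0.1514 0.1513 -0.0 t29.31
0.1499 0.1498 0.9 t29.58
0.1484 0.1483 0.1 t29.86
0.1469 0.1468 1.3 t30.13
0.1454 0.1453 -0.1 t30.41
0.1439 0.1438 -0.1 t30.68
0.1424 0.1423 -0.0 t30.96
0.1409 0.1408 0.6 t31.23
0.1394 0.1393 -0.2 t31.51
0.1379 0.1378 0.1 t31.78
0.1364 0.1363 -0.7 t32.06
0.1349 0.1348 1.2 t32.33
0.1334 0.1333 -1.0 t32.61
0.1319 0.1318 -0.3 t32.88
0.1304 0.1303 -0.0 t33.16
0.1289 0.1289 1.7 t33.43
0.1274 0.1275 1.2 t33.71
```

```bash
python3 - <<'E'
from h import *
import cv2
st(); print(robot.tip_reach)
a=vision.grab_frame("scene")[180:300,230:370,::-1]; b=vision.grab_frame("top")[190:310,260:400,::-1]
cv2.imwrite("pics/g2.png",cv2.resize(np.hstack([a,b]),(800,343),interpolation=cv2.INTER_CUBIC))
E
```

```text
t33.71 p [ 0.5381 -0.039   0.1275] s=-0.0807 F ledge [ 0.522  -0.3693  1.1551] gap 0.004 gf 0.6
0.017
```

View pics/g2.png

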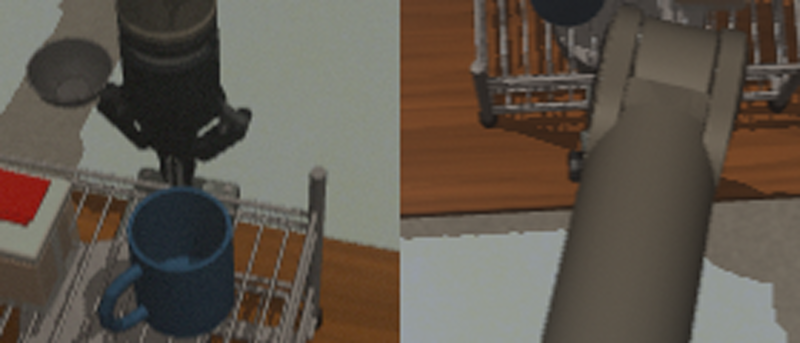

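```bash
python3 - <<'E'
from h import *
from geo import *
import cv2
cr=lambda c,P:(proj(c,np.array(P))-([230,180] if c=="scene" else [260,190]))*400/140
for n,P in dict(tip_now=(.538,-.039,.1105),pinhome=(.538,-.039,.131),tcp=(.538,-.039,.1275),body=(.538,-.039,.1795)).items(): print(n,cr("scene",P),cr("top",P))
a=vision.grab_frame("scene")[200:270,250:340,::-1]; 
cv2.imwrite("pics/g3.png",cv2.resize(a,(771,600),interpolation=cv2.INTER_CUBIC))
E
```

```text
tip_now [180.3412 200.1828] [230.8324 183.2685]
pinhome [179.0936 185.7025] [232.2785 179.6968]
tcp [179.3091 188.2038] [232.0281 180.3153]
body [175.9961 149.7507] [235.9053 170.739 ]
```

View pics/g3.png

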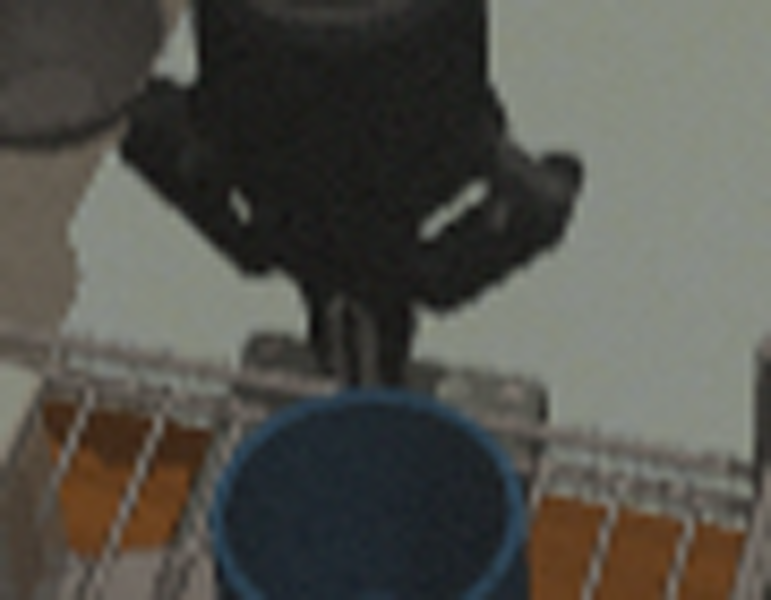

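Projection puts the fingertips where the pin should be, yet I felt no contact. I'll take a couple of gentle probing steps first. Then I'll lift clear and look at the pin.

```bash
python3 - <<'E'
from h import *
import cv2
P=np.array([.538,-.039,0]); z=.1275
for i in range(4):
    z-=.001; robot.line_to(P+[0,0,z],velocity=.012)
    f=np.mean([robot.current_contact_force()[2] for _ in range(3)]); print("%.4f %.4f %.1f"%(z,robot.current_tool_pos()[2],f), "gap %.3f"%robot.current_finger_gap())
    if f>6: break
robot.line_to(P+[0,0,.33],velocity=.2); st("up")
robot.line_to(P+[-.02,.30,.33],velocity=.3); st("side")
for c in("top","scene"): cv2.imwrite(f"pics/{c}1.png",vision.grab_frame(c)[:,:,::-1])
a=cv2.imread("pics/scene1.png")[215:275,255:335];b=cv2.imread("pics/top1.png")[215:275,300:380]
cv2.imwrite("pics/g4.png",cv2.resize(np.hstack([a,b]),(800,300),interpolation=cv2.INTER_CUBIC))
E
```

```text
0.1265 0.1265 1.3 gap -0.001
0.1255 0.1255 1.7 gap 0.003
0.1245 0.1244 0.7 gap -0.001
0.1235 0.1234 -0.1 gap -0.002
up t36.04 p [ 0.5373 -0.0388  0.3287] s=-0.0804 F ledge [-0.62   -0.5076 -0.9359] gap -0.004 gf 0.0
side t37.19 p [0.5187 0.2583 0.3301] s=0.2173 F ledge [-0.9385 -0.8407  0.1367] gap -0.001 gf 0.0
```

View pics/g4.png

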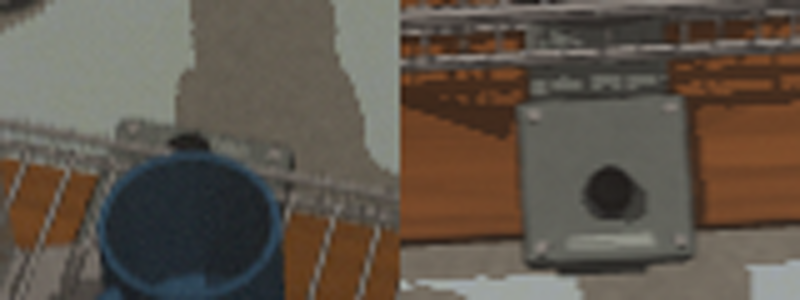

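The left half shows the head at (188,142), partly behind the mug. The right half shows it at (612,190) with little shadow, so it may already be down. I compare the pixels before and after.

```bash
python3 - <<'E'
from geo import *
import cv2
np.set_printoptions(precision=2,suppress=True,linewidth=150)
for z in(.145,.131): print(z,proj("scene",[.538,-.039,z]),proj("top",[.538,-.039,z]))
G={n:cv2.cvtColor(cv2.imread(f"pics/{n}.png"),cv2.COLOR_BGR2GRAY) for n in("scene0","scene1","top0","top1")}
for n in("scene0","scene1"): print(n);print(G[n][236:252,284:302])
for n in("top0","top1"): print(n);print(G[n][245:262,332:352])
E
```

```text
0.145 [292.38 241.45] [341.65 252.02]
0.131 [292.68 245.  ] [341.3  252.89]
scene0
[[131 130 132 131 130 133 129 131 131 131 129 131 130 130 131 130 132 131]
 [132 131 131 130 131 130 129 131 131 132 132 130 132 131 130 132 132 130]
 [125 123 131 131 129 131 131 130 131 129 129 130 130 132 130 129 129 132]
 [101 100 114 114 114 117 124 113 109 111 119 129 130 131 131 130 130 130]
 [ 84  85  83  89  83  83  89  61  59  64  80 109 123 131 131 132 132 129]
 [ 83  83  81  87  72  47  35  36  35  33  36  47  92 114 116 114 117 123]
 [ 79  83  84  82  39  30  33  32  36  34  33  31  47  77  96  82  93 100]
 [ 86  81  82  68  29  32  34  37  36  34  37  32  30  73  97  95  95  94]
 [ 94  89  95  84  78  57  43  41  35  35  37  28  29  71  91 102 104 106]
 [ 82  88  94  94 101  85  76  77  66  61  46  40  39  69  90  91  99 101]
 [ 69  61  65  70  74  80  86  93  83  74  60  53  53  63  61  68  78  79]
 [ 75  54  55  54  51  56  58  56  58  56  53  54  50  51  52  52  55  57]
 [ 80  65  57  60  60  57  50  47  41  35  35  41  39  39  40  40  37  40]
 [ 86  74  59  55  50  43  41  39  39  44 
[... 3525 characters left out ...]
35  35  34  42  55  60  83  97  96]
 [ 96  96  96  96  80  52  34  32  35  37  36  35  34  32  50  59  60  83  96  96]
 [ 96  95  95  96  74  58  46  34  33  33  34  32  31  36  52  61  60  83  97  96]
 [ 97  97  95  96  97  71  54  45  32  32  33  32  33  48  59  60  61  84  97  97]
 [ 97  96  96  95  96  85  58  51  46  37  37  40  47  57  61  61  61  83  96  97]
 [ 97  96  96  95  96  96  84  65  48  43  43  43  54  61  62  62  84  97  97  98]
 [ 97  95  96  95  97  96  96  96  96  96  96  96  96  76  84  97  97  97  97  98]
 [ 98  97  97  97  97  96  96  96  96  95  95  96  97  97  98  98  99  99  99  99]
 [ 98  96  97  98  98  96  96  96  97  96  97  96 104 108 109 108 115 119 108  98]]
```

The head has sunk about 4–5 mm: its top edge moved about 1.2 px in the scene view and 0.3 px in the top view. So first contact came at about TCP z 0.128 and the push was light. I go back and keep pressing in small steps, with a force limit.

```bash
python3 - <<'E'
from h import *
P=np.array([.538,-.039,0])
robot.line_to(P+[0,0,.30],velocity=.3); robot.line_to(P+[0,0,.135],velocity=.12,f_stop=5); robot.pause(.2); st("near")
robot.line_to(P+[0,0,.126],velocity=.03,f_stop=6)
z=robot.current_tool_pos()[2]
for i in range(24):
    z-=.001; robot.line_to(P+[0,0,z],velocity=.012)
    F=np.mean([robot.current_contact_force() for _ in range(4)],axis=0); print("%.4f %.4f"%(z,robot.current_tool_pos()[2]),F,"t%.2f"%robot.current_time_s())
    if F[2]>9 or z<.104: break
E
```

```text
near t40.17 p [ 0.5384 -0.039   0.1355] s=-0.0807 F ledge [ 0.6658 -0.5228 -0.5172] gap -0.006 gf 0.0
0.1246 0.1246 [-0.9319 -0.6516  0.1192] t40.89
0.1236 0.1236 [ 0.0779 -0.124  -0.1863] t41.14
0.1226 0.1227 [0.1348 0.7669 1.0212] t41.39
0.1216 0.1217 [-1.122   0.0343  1.7802] t41.64
0.1206 0.1206 [-0.2042  0.8627  0.8562] t41.89
0.1196 0.1195 [-0.0435 -0.5707  1.1279] t42.14
0.1186 0.1185 [1.0292 0.3307 1.0491] t42.39
0.1176 0.1175 [0.7643 0.0602 1.6356] t42.64
0.1166 0.1165 [-0.0781  0.8979  0.7335] t42.89
0.1156 0.1155 [ 0.2441 -0.749   0.652 ] t43.14
0.1146 0.1149 [-0.9518 -0.1412  3.9114] t43.39
0.1136 0.1148 [-2.4263 -0.3413  7.9093] t43.64
0.1126 0.1148 [-3.2987  0.885  13.6388] t43.89
```

It came up hard at TCP z 0.1148. That is about 14 mm below first contact, so the pin is home. I back off and check.

```bash
python3 - <<'E'
from h import *
import cv2
P=np.array([.538,-.039,0])
robot.line_to(P+[0,0,.30],velocity=.2); robot.line_to(P+[-.02,.30,.33],velocity=.3); st("side")
for c in("top","scene"): cv2.imwrite(f"pics/{c}2.png",vision.grab_frame(c)[:,:,::-1])
g=[cv2.cvtColor(cv2.imread(f"pics/scene{i}.png"),cv2.COLOR_BGR2GRAY)[238:248,284:300] for i in(1,2)]; print(g[1])
a=cv2.imread("pics/scene2.png")[180:400,130:420];b=cv2.imread("pics/top2.png")[110:330,190:480]
cv2.imwrite("pics/g5.png",cv2.resize(np.hstack([a,b]),(800,303),interpolation=cv2.INTER_CUBIC))
E
```

```text
side t46.13 p [0.5186 0.2582 0.3298] s=0.2172 F ledge [-0.1535  0.2503  0.6539] gap -0.002 gf 0.0
[[130 130 138 136 137 138  95  91  92  95  93  94  92  94  94  90]
 [109 105 122 123 120 123  91  90  91  93  93  90  91  92  95  93]
 [ 90  86  85  92  88  96  86  84  86  89  88  86  87  92  95  95]
 [ 85  87  86  91  90  89  90  93  86  88  81  88  83  91  91  87]
 [ 87  87  87  95  98  94  95  97  96  98 101 101  98  92  94  79]
 [ 92  82  83  92  98  95  82  84  77  80  89  98 103  99 100  99]
 [ 99  91  98  97 100  84  53  33  36  36  41  64  76  95  94 110]
 [ 88  93  99  97 105  73  57  51  53  51  51  51  62  83  92  93]
 [ 65  66  66  69  70  61  60  55  56  57  58  55  58  57  65  77]
 [ 69  61  57  60  52  47  44  39  40  38  40  41  42  44  52  53]]
```

View pics/g5.png

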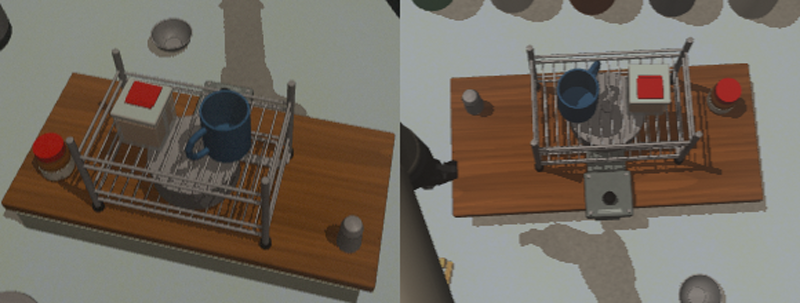

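The pin head's top edge sits about 3.5 px lower in the scene view than at the start, which is 14 mm, so the pin is home. The mug (578,95), box (650,88), jar (727,92) and shaker (471,101) all stand upright, and the robot is clear.

```bash
python3 -c "
from station import workorder
print(workorder.close_job())"
```

```text
the job is handed in; nothing more can be done
None
```

I felt both stops (28.5 mm of free play), set the rack within about 0.5 mm of the middle, pressed the lock pin its full 14 mm home (last push 13.6 N) and handed the job in; the final picture shows the rack, ledge and bowl items upright and undisturbed, with the tong mostly hidden behind the arm.

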